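# Knock the ammonite cast out of its mould and bin it

## Robot

A 6-joint arm with a two-finger parallel gripper is mounted at the origin on the work surface. World frame = base frame: x ahead of the robot, y to its left, z up, the work surface at z = 0. Lengths are in m, angles in degrees, forces in N, time in s.
With the tool pointing down it reaches from about 0.2 to 0.875 m from the base axis. Payload 3.4 kg.
Tool frame: the origin (TCP) lies midway between the tips of the shut fingers; the grasp point (between the pads) lies 19 mm behind it; z points along the fingers, y is the line along which they close (so a half turn about z gives the same grasp; the last joint's range is limited). The gripper opens to 94 mm and grips with 3 to 60 N. Pads are 16 mm wide; open, the fingers measure 119 mm over their backs; the gripper's body (75 mm by 177 mm) begins 78 mm behind the grasp point.
Start: joints at [-83.193, 15.808, 86.224, -0, 77.962, -6.933], TCP at [0.137, -0.559, 0.205] pointing down, gripper open.
Joint ranges: [-165.64, 165.64], [-43.16, 119.46], [12.63, 154.43], [-67.54, 247.53], [6.08, 155.33], [-154.97, 154.97]. Speed limits (degrees/s): [147.25, 147.25, 180, 180, 180, 180].

## Interface

Orientations are given as a 3x3 rotation matrix whose columns are the frame's x, y, z axes.
In Python, from plant import robot gives the robot as it stands.
- The arm moves only by the tool drive_tool, never from a script. Its argument "commands" is a list of rows, each a list of 7 numbers: the turn, a rotation vector about the world's x, y, z in degrees, then the shift along the world's x, y, z in m, then the finger opening in m, from 0 to 0.094. In form: [[wx, wy, wz, x, y, z, hand], ...]. A call has 1 to 12 rows; each row is the pose to reach, as a shift and turn from the pose commanded when the call began; what a row does not reach only later rows make up. A row lasts 1/12 s, in which the tool goes at most 41.7 mm and 7.16 degrees, less where a joint would pass 70% of its speed; a pose out of reach is approached as far as the arm can. A call with a gripper value outside its range is refused whole. The fingers move at their own pace and stop on an object; "force" is the grip in N (left out, the last holds). Time passes only in rows, so rows that repeat a pose let the fingers close. It gives the time, the measured TCP pose, the force, the opening and the grip force at its end, in the units of the state.
- robot.sense(): the state, without advancing time (a new reading comes with each control period).
- robot.read_camera(name): name is "side" or "top"; returns a dict with "frame" (384x512x3 uint8, red, green, blue), "depth" (384x512 float32, m along the optical axis (not along the pixel's ray), 0 where there is no reading), "fovy" (degrees; the focal length in pixels is half the picture's height over the tangent of half this angle, whatever the lens; pixels are square), "cx", "cy" (the principal point, pixels), "R" (3x3) and "t" (3): a world point X has camera coordinates R X + t. Camera axes: x right, y down, z forward; pixel columns grow to the right and rows downward; lengths in m; the calibration is good to about 2 mm. A picture is of the moment at which its call begins.
- robot.finish_job(): hands the job in; it is judged then, once.
The state is a dict: "clock": time; "joint_pos": joint angles; "dq": joint speeds; "joint_torque": joint torques, N m; "tcp_pos": TCP position; "tool_rot": TCP orientation; "ft_force": force on the tool from outside, world axes, zero at the start; "wrist_torque": the same for the moment, N m; "opening": opening from 0.0 (shut) to 1.0 (fully open); "grip_force": force on a finger pad.
Only numpy, scipy, OpenCV 4.12 (cv2) and the standard library are available. Lean on these libraries where they do the work, as an engineer would, in place of code of your own. Each camera call takes 0.05 s, during which the arm holds its last target. There are 200 camera calls.

## Task

At the fossil stall, one of the two casting moulds holds a round, coiled ammonite cast, sunk too deep in its cavity to be gripped. Lift the grip of that mould's knockout all the way up, so that its rod pushes the cast out of the cavity and stays up, then pick the cast off the rod. Set it down in the empty blue bin, flat and spiral side up, without dropping it: it is brittle.

Things in the scene. Friction and masses are not known exactly. Their poses are not given: they have to be found in the camera images.
- ammonite: Ammonite cast: round disc, diameter 50 mm, height 22 mm, about 90 g, raised spiral on top. Origin: centre of underside, z up. Lies loose in the round cavity (55 mm wide, 24 mm deep; floor 72 mm, rim 96 mm above the table) of an aluminium block 84 mm square; its top is 2 mm below the rim. The other mould, with an oblong cavity and ribbed trilobite cast, is not to be used.
- knockout (a joint): Lift of the ammonite mould's knockout, m: 0 down (start), 0.040 at its top stop. Slides vertically, stays where left; lifting takes about 11 N. One rigid piece: rod under mid cavity with 30 mm head, crossbar below the mould, upright with grip outside. Fully up, the cast rests on the rod's head, its underside 111 mm above the table, 15 mm above the rim, centred to a few mm.
- knockout_grip (a point): Centre of the knockout's grip: an upright steel cylinder, diameter 26 mm, height 40 mm (top 20 mm above this point, free above). Starts 96 mm above the table, rises with the knockout. It stands 105 mm horizontally from the cavity's axis; this point's x axis points from cavity to grip, z up. 50 mm gap to the mould block.
- bin_in (a point): Centre of the inner floor of the empty blue plastic bin, 4 mm above the table. Open top, fixed; outside 160 mm (along this point's x) x 130 mm (y) x 42 mm high, walls 4 mm. The other blue bin, same size, is full of stones.
Not all that is in view belongs to the job. What is shaped like the part that bears bin_in but turquoise or yellow is not meant. Leave any turquoise look-alike of the part that bears knockout alone.

How it is judged (in metres and radians):
On the way:
1. the knockout is up (34 mm or more) and the ammonite cast stands out of its cavity on the rod, level within 15 degrees (value of joint knockout above 0.034 m and height (world z) of ammonite above 0.1 m and angle between ammonite's own z axis and vertical below 0.26 rad and horizontal distance between ammonite and knockout_grip between 0.085 and 0.125 m), for 0.2 s.
At the end, for the whole second after the job is handed in: The ammonite cast lies at rest and released on the floor of the empty bin, anywhere in it, underside within 8 mm of the floor, spiral up and flat within 11 degrees. The knockout may be left at any height (x of ammonite in the frame of bin_in between -0.056 and 0.056 m and y of ammonite in the frame of bin_in between -0.041 and 0.041 m and z of ammonite in the frame of bin_in between -0.008 and 0.008 m and angle between ammonite's own z axis and vertical below 0.2 rad and linear speed of ammonite below 0.02 m/s); the robot touches nothing.
It fails at once if the ammonite cast falls freely (faster than 0.8 m/s, a drop of about 33 mm, with no finger touching it) (linear speed of ammonite above 0.8 m/s and contact force between the fingers and ammonite below 0.2 N).
It also fails if it takes over 48 s, if anything falls off the work surface, if the arm or the gripper's body presses on something with over 40 N, if the wrist force passes 120 N, or if a joint passes its speed limit or range.

## Working session

There is one attempt and no reset: what is moved stays moved. The work goes in short steps, Python scripts to look and compute and a tool call to move; the robot and the scene stay as the last step left them, time stands still between calls to the robot, and variables do not carry over. Pictures are saved under pics/ and viewed, at most 10 in all, crops included, and the job is handed in when it is done.

Besides the shell and the picture viewer there is one more tool, called after "Emit:" as name([rows], argument=value, ...), one row to a line, values as JSON. drive_tool: Moves the arm, as the interface text tells. Its arguments: {"type":"object","properties":{"commands":{"type":"array","items":{"type":"array","items":{"type":"number"}}},"force":{"type":"number"}},"required":["commands"]}

```bash
mkdir -p pics; cat > h.py <<'E'
import numpy as np, cv2
from plant import robot
def cam(n):
    c=robot.read_camera(n); c['f']=192/np.tan(np.radians(c['fovy'])/2); c['R']=np.array(c['R']); c['t']=np.array(c['t']); return c
def ray(c,u,v):
    d=c['R'].T@np.array([(u-c['cx'])/c['f'],(v-c['cy'])/c['f'],1]); return -c['R'].T@c['t'],d
def onz(c,u,v,z):
    o,d=ray(c,u,v); return o+d*(z-o[2])/d[2]
def pt(c,u,v):
    o,d=ray(c,u,v); return o+d*c['depth'][int(v),int(u)]
def save(c,n): cv2.imwrite(n,c['frame'][:,:,::-1])
E
python3 - <<'E'
from h import *
import pickle
for n in('top','side'):
    c=cam(n); cv2.imwrite(f'pics/{n}0.png',cv2.resize(c['frame'][:,:,::-1],(800,600))); pickle.dump(c,open(n+'.pkl','wb')); print(n,c['f'],c['cx'],c['cy'],-c['R'].T@c['t'],c['R'][2])
print(robot.sense())
E
```

```text
top 450.5966245121477 258.7548986547574 200.10547279631396 [ 0.14196714 -0.05072983  1.36357877] [ 0.22081251 -0.01630946 -0.9751799 ]
side 449.4103276242506 258.5079529864988 194.72545819854062 [0.32732283 0.97458632 0.90371346] [ 0.09370457 -0.78366895 -0.61407038]
{'clock': 0.1, 'joint_pos': array([-8.31944858e+01,  1.58444102e+01,  8.62875360e+01, -7.03731371e-04,
        7.79637115e+01, -6.93277650e+00]), 'dq': array([-0.06498627, -0.0042911 , -0.18554394, -0.05116078,  0.05575584,
        0.0897188 ]), 'joint_torque': array([ 1.25644532e-03, -4.05456197e+01, -2.37780637e+01,  7.03480560e-02,
        2.98788026e-02, -5.13649411e-05]), 'tcp_pos': array([ 0.13648358, -0.55803273,  0.20469016]), 'tool_rot': array([[ 9.71390034e-01,  2.37489702e-01, -2.09767623e-04],
       [ 2.37489719e-01, -9.71388640e-01,  1.65635434e-03],
       [ 1.89601213e-04, -1.65878375e-03, -9.99998606e-01]]), 'ft_force': array([0.09789323, 0.08352447, 0.3796263 ]), 'wrist_torque': array([-0.02293562,  0.00081926, -0.02592287]), 'grip_force': 0.0, 'opening': 0.9999455542158084}
```

View pics/top0.png

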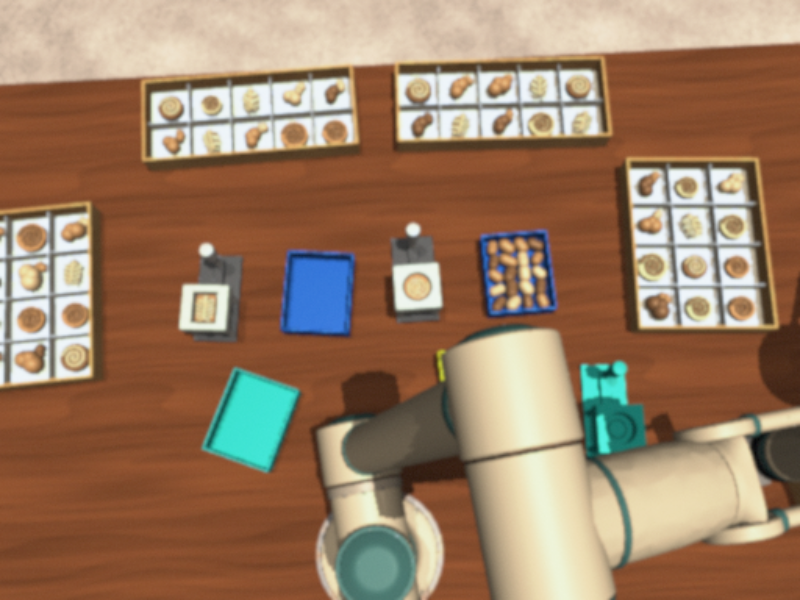

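View pics/side0.png

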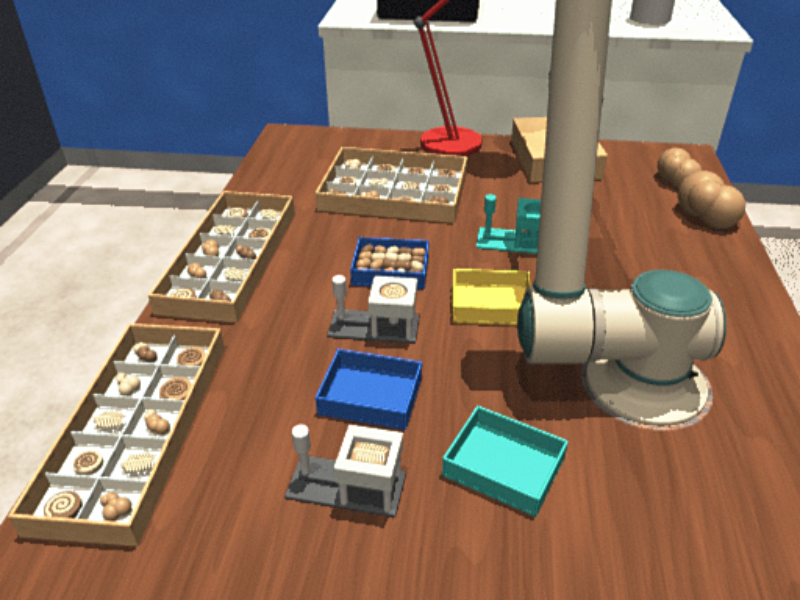

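The top view (800x600) shows these candidates:
- **Moulds:** round cast (417,286) with grip (413,230), which I choose. The others are trilobite (204,308) with grip (207,250), and the turquoise look-alike (612,400).
- **Bins:** empty blue (318,292), which I choose. The others are full blue (517,272), turquoise (252,420) and yellow (440,365).
- **Loose ammonites:** the ones in the trays are not wanted.

Next I'll measure these and check the choice in a crop.

```bash
python3 - <<'E'
from h import *
import pickle
c=pickle.load(open('top.pkl','rb')); s=pickle.load(open('side.pkl','rb'))
def blobs(c,m,box,amin):
    k=np.zeros(m.shape,np.uint8); u0,v0,u1,v1=box; k[v0:v1,u0:u1]=m[v0:v1,u0:u1]
    n,l,st,ce=cv2.connectedComponentsWithStats(k)
    return [(st[i],ce[i],l==i) for i in range(1,n) if st[i][4]>=amin]
f=c['frame']; hsv=cv2.cvtColor(f,cv2.COLOR_RGB2HSV)
# depth points
V,U=np.mgrid[0:384,0:512]
def cloud(c):
    d=np.stack([(U-c['cx'])/c['f'],(V-c['cy'])/c['f'],np.ones(U.shape)],-1)*c['depth'][...,None]
    return (d-c['t'])@c['R']
P=cloud(c); 
box=(245,135,290,215)
print('grip px')
white=((hsv[...,1]<60)&(hsv[...,2]>130)).astype(np.uint8)
for st,ce,m in blobs(c,white,box,20):
    print(st,ce,np.median(P[m],0))
    if st[4]<200: print(' grip at z.116',onz(c,*ce,0.116))
    else:
        cn,_=cv2.findContours(m.astype(np.uint8),cv2.RETR_EXTERNAL,2); r=cv2.minAreaRect(cn[0]); print(r); print(' block z.096',onz(c,*r[0],.096),[onz(c,*p,.096)[:2].round(3) for p in cv2.boxPoints(r)])
tan=((hsv[...,1]>60)&(hsv[...,2]>130)&(hsv[...,0]<30)).astype(np.uint8)
for st,ce,m in blobs(c,tan,(252,168,283,200),20): print('cast',st,ce,onz(c,*ce,.094))
blue=((hsv[...,0]>100)&(hsv[...,0]<130)&(hsv[...,1]>120)).astype(np.uint8)
for st,ce,m in blobs(c,blue,(170,150,235,225),100):
    cn,_=cv2.findContours(m.astype(np.uint8),cv2.RETR_EXTERNAL,2); r=cv2.minAreaRect(max(cn,key=cv2.contourArea)); print('bin',r,onz(c,*r[0],.042)); print([onz(c,*p,.042)[:2].round(3) for p in cv2.boxPoints(r)])
fs=s['frame']; hs=cv2.cvtColor(fs,cv2.COLOR_RGB2HSV)
a=cv2.resize(f[130:230,160:320],(640,400),interpolation=2); b=cv2.resize(fs[165:285,190:290],(480,400)) 
cv2.imwrite('pics/crop1.png',cv2.resize(np.hstack([a,b])[:,:,::-1],(800,286)))
E
```

```text
grip px
[260 143   9   9  67] [264.         146.88059701] [ 0.58290422 -0.09650207  0.11492667]
 grip at z.116 [ 0.58249948 -0.09644504  0.116     ]
[251 167  32  32 678] [266.47640118 182.71238938] [ 0.48292783 -0.09812087  0.09503493]
((266.5482177734375, 182.67514038085938), (30.20874786376953, 30.493736267089844), 85.91438293457031)
 block z.096 [ 0.47956692 -0.09769921  0.096     ] [array([ 0.525, -0.053]), array([ 0.526, -0.142]), array([ 0.435, -0.142]), array([ 0.434, -0.054])]
cast [281 168   2  17  23] [281.65217391 175.08695652] [ 0.50040597 -0.14337095  0.094     ]
cast [258 175  18  17 234] [266.5 183. ] [ 0.4791304  -0.09757039  0.094     ]
bin ((202.9441680908203, 187.28173828125), (43.53194808959961, 52.29533386230469), 4.085616588592529) [0.49097154 0.09335879 0.042     ]
[array([0.42 , 0.166]), array([0.582, 0.151]), array([0.564, 0.019]), array([0.402, 0.037])]
```

View pics/crop1.png

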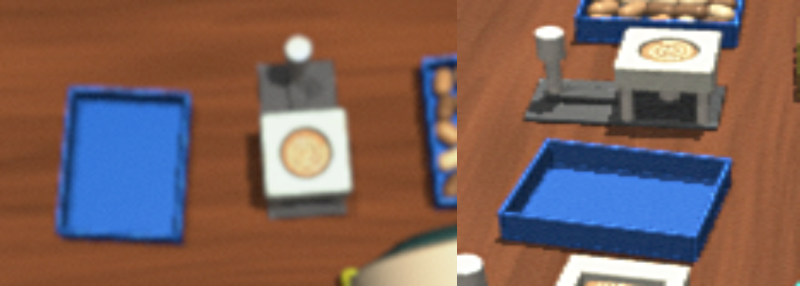

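The crop confirms the choice: round spiral cast, steel grip behind it at crop pixel (298,48), and the empty blue bin at (125,163). Grip is at (0.5825,-0.0965), cavity at (0.479,-0.0975) and bin at (0.491,0.093).

Emit:
drive_tool([
  [0,0,-13.7,0.446,0.462,0.0,0.07],
  [0,0,-13.7,0.446,0.462,0.0,0.07],
  [0,0,-13.7,0.446,0.462,0.0,0.07],
  [0,0,-13.7,0.446,0.462,0.0,0.07],
  [0,0,-13.7,0.446,0.462,0.0,0.07],
  [0,0,-13.7,0.446,0.462,0.0,0.07],
  [0,0,-13.7,0.446,0.462,0.0,0.07],
  [0,0,-13.7,0.446,0.462,0.0,0.07],
  [0,0,-13.7,0.446,0.462,0.0,0.07],
  [0,0,-13.7,0.446,0.462,0.0,0.07],
  [0,0,-13.7,0.446,0.462,0.0,0.07],
  [0,0,-13.7,0.446,0.462,0.0,0.07],
])

```text
clock: 1.1
tcp_pos: [0.4845, -0.197, 0.2053]
tool_rot: [[1.0, 0.001, -0.0], [0.001, -1.0, -0.0], [-0.0, 0.0, -1.0]]
ft_force: [0.2, -1.2, 1.6]
opening: 0.745
grip_force: 0.0
```

Emit:
drive_tool([
  [0,0,0,0.03,0.03,0,0.07],
  [0,0,0,0.055,0.055,0,0.07],
  [0,0,0,0.07,0.07,0,0.07],
  [0,0,0,0.075,0.075,0,0.07],
  [0,0,0,0.075,0.075,0,0.07],
  [0,0,0,0.075,0.075,0,0.07],
])

```text
clock: 1.6
tcp_pos: [0.5578, -0.1245, 0.205]
tool_rot: [[1.0, 0.001, -0.002], [0.001, -1.0, -0.001], [-0.002, 0.001, -1.0]]
ft_force: [0.2, 0.1, 0.3]
opening: 0.745
grip_force: 0.0
```

```bash
python3 - <<'E'
from h import *
s=robot.sense(); print(s['tcp_pos'],s['joint_pos'])
c=cam('side'); cv2.imwrite('pics/s1.png',cv2.resize(c['frame'][120:280,170:350][:,:,::-1],(675,600)))
E
```

```text
[ 0.55779401 -0.12450122  0.20501464] [-1.95083690e+01  1.55807221e+01  8.66173766e+01 -7.23130781e-02
  7.78923878e+01  7.04498301e+01]
```

View pics/s1.png

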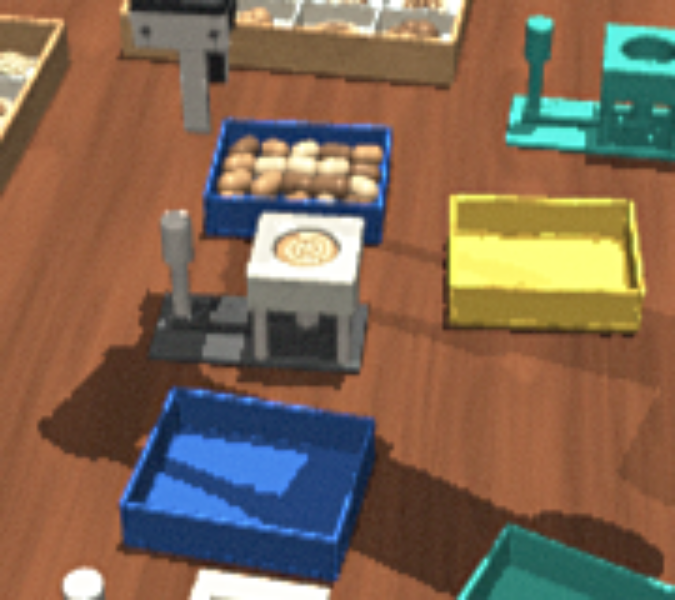

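The side crop shows the open fingers at (200,100), short of the grip top at (175,215), and the way is clear. I'll centre over the grip, then go down.

```bash
python3 - <<'E'
from h import *
import pickle
s=pickle.load(open('side.pkl','rb'));h=cv2.cvtColor(s['frame'],cv2.COLOR_RGB2HSV)
m=((h[...,1]<45)&(h[...,2]>90)).astype(np.uint8); k=0*m; k[170:200,205:230]=m[170:200,205:230]
n,l,st,ce=cv2.connectedComponentsWithStats(k)
for i in range(1,n):
    if st[i][4]>30: print(st[i],ce[i],onz(s,*ce[i],.1))
print(onz(s,216.7,177.3,.116))
E
```

```text
[213 176  17  24 158] [217.36075949 187.34177215] [ 0.57581239 -0.07264116  0.1       ]
[ 0.58232102 -0.10100827  0.116     ]
```

Emit:
drive_tool([
  [0,0,0,0.012,0.014,0,0.07],
  [0,0,0,0.0247,0.028,0,0.07],
  [0,0,0,0.0247,0.028,-0.03,0.07],
  [0,0,0,0.0247,0.028,-0.06,0.07],
  [0,0,0,0.0247,0.028,-0.075,0.07],
  [0,0,0,0.0247,0.028,-0.085,0.07],
  [0,0,0,0.0247,0.028,-0.095,0.07],
  [0,0,0,0.0247,0.028,-0.105,0.07],
  [0,0,0,0.0247,0.028,-0.115,0.07],
  [0,0,0,0.0247,0.028,-0.122,0.07],
  [0,0,0,0.0247,0.028,-0.125,0.07],
  [0,0,0,0.0247,0.028,-0.125,0.07],
])

```text
clock: 2.65
tcp_pos: [0.5831, -0.0959, 0.0799]
tool_rot: [[1.0, 0.001, -0.001], [0.001, -1.0, 0.0], [-0.001, -0.0, -1.0]]
ft_force: [0.8, 0.5, 0.3]
opening: 0.741
grip_force: 0.0
```

Down at the grip with no contact, so I'll close.

Emit:
drive_tool([
  [0,0,0,0,0,0,0.035],
  [0,0,0,0,0,0,0.03],
  [0,0,0,0,0,0,0.02],
  [0,0,0,0,0,0,0.015],
  [0,0,0,0,0,0,0.015],
  [0,0,0,0,0,0,0.015],
  [0,0,0,0,0,0,0.015],
  [0,0,0,0,0,0,0.015],
], force=50)

```text
clock: 3.32
tcp_pos: [0.5835, -0.0967, 0.0806]
tool_rot: [[1.0, 0.001, 0.0], [0.001, -1.0, -0.001], [0.0, 0.001, -1.0]]
ft_force: [-0.7, -2.4, -0.3]
opening: 0.267
grip_force: 50.0
```

Emit:
drive_tool([
  [0,0,0,0,0,0.003,0.015],
  [0,0,0,0,0,0.007,0.015],
  [0,0,0,0,0,0.011,0.015],
  [0,0,0,0,0,0.015,0.015],
  [0,0,0,0,0,0.019,0.015],
  [0,0,0,0,0,0.023,0.015],
  [0,0,0,0,0,0.027,0.015],
  [0,0,0,0,0,0.031,0.015],
  [0,0,0,0,0,0.035,0.015],
  [0,0,0,0,0,0.038,0.015],
  [0,0,0,0,0,0.04,0.015],
  [0,0,0,0,0,0.04,0.015],
])

```text
clock: 4.32
tcp_pos: [0.5834, -0.0967, 0.1204]
tool_rot: [[1.0, 0.001, -0.0], [0.001, -1.0, -0.001], [-0.0, 0.001, -1.0]]
ft_force: [1.8, -4.6, -8.1]
opening: 0.268
grip_force: 50.0
```

```bash
python3 - <<'E'
from h import *
s=robot.sense(); print(s['tcp_pos'],s['ft_force'],s['opening'])
c=cam('side'); cv2.imwrite('pics/s2.png',cv2.resize(c['frame'][120:280,170:350][:,:,::-1],(675,600)))
E
```

```text
[ 0.58341146 -0.09666012  0.12037775] [ 1.82700787 -4.63950092 -8.10050923] 0.2683546786337338
```

View pics/s2.png

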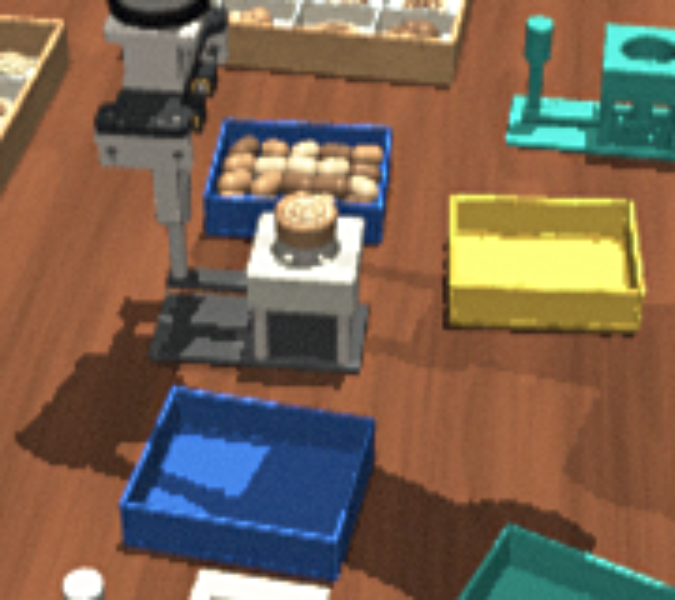

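The cast stands level on the rod's head at crop pixel (306,220), and the lift is about 39.8 mm. I'll release the grip and rise clear.

Emit:
drive_tool([
  [0,0,0,0,0,0,0.03],
  [0,0,0,0,0,0,0.05],
  [0,0,0,0,0,0,0.06],
  [0,0,0,0,0,0,0.07],
  [0,0,0,0,0,0,0.07],
  [0,0,0,0,0,0.01,0.07],
  [0,0,0,0,0,0.03,0.07],
  [0,0,0,0,0,0.05,0.07],
  [0,0,0,0,0,0.07,0.08],
  [0,0,0,0,0,0.08,0.08],
  [0,0,0,0,0,0.08,0.08],
  [0,0,0,0,0,0.08,0.08],
])

```text
clock: 5.37
tcp_pos: [0.5835, -0.096, 0.2009]
tool_rot: [[1.0, 0.001, 0.001], [0.001, -1.0, -0.0], [0.001, 0.0, -1.0]]
ft_force: [-0.2, 0.4, -1.6]
opening: 0.848
grip_force: 0.0
```

```bash
python3 - <<'E'
from h import *
s=robot.sense(); print(s['tcp_pos'],s['ft_force'],s['opening'])
t=cam('top');c=cam('side')
for q,b in((t,(250,165,285,200)),(c,(240,165,265,190))):
    h=cv2.cvtColor(q['frame'],cv2.COLOR_RGB2HSV); m=((h[...,1]>60)&(h[...,0]<30)&(h[...,2]>(120 if q is t else 150))).astype(np.uint8)
    k=0*m; k[b[1]:b[3],b[0]:b[2]]=m[b[1]:b[3],b[0]:b[2]]
    n,l,st,ce=cv2.connectedComponentsWithStats(k)
    for i in range(1,n):
        if st[i][4]>30: print(st[i],ce[i],onz(q,*ce[i],.133),np.median(q['depth'][l==i]),pt(q,*ce[i]))
a=cv2.resize(t['frame'][130:230,210:310],(400,400)); b=cv2.resize(c['frame'][130:230,190:290],(400,400))
cv2.imwrite('pics/c3.png',np.hstack([a,b])[:,:,::-1])
E
```

```text
[ 0.58348465 -0.09595832  0.20094887] [-0.19616966  0.36793412 -1.57661836] 0.8481452926248633
[250 165  26  35 659] [260.16084977 179.74203338] [ 0.47935292 -0.07883449  0.133     ] 0.70308435 [ 0.32801573 -0.06622791  0.68498631]
[240 165  25   7 109] [251.40366972 167.05504587] [ 0.48233531 -0.14225066  0.133     ] 1.5386518 [ 0.50221271 -0.28546375  0.03417067]
[243 171  17  11 128] [251.03125  176.046875] [ 0.47735292 -0.0955974   0.133     ] 1.3255348 [ 0.47720763 -0.09456102  0.13374637]
```

View pics/c3.png

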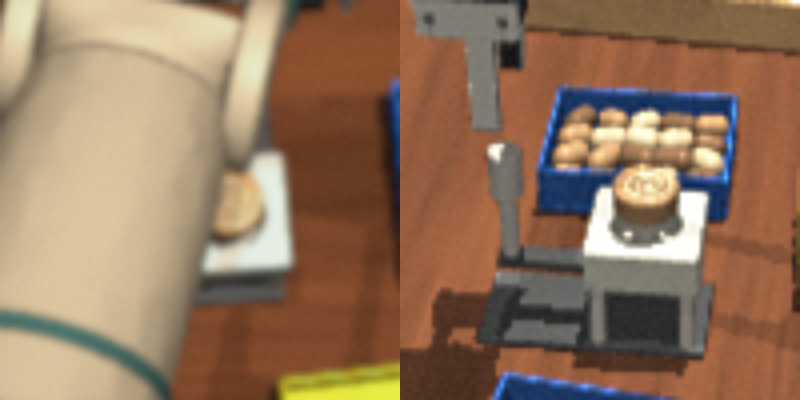

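The cast stays up on the rod, with its centre at about (0.478,-0.0965) and its top at 0.133. The grip stays up and is released. Now I'll go over the cast and down.

Emit:
drive_tool([
  [0,0,0,-0.03,0,0,0.08],
  [0,0,0,-0.06,0,0,0.08],
  [0,0,0,-0.09,0,0,0.08],
  [0,0,0,-0.1055,0,0,0.08],
  [0,0,0,-0.1055,0,0,0.08],
  [0,0,0,-0.1055,0,-0.02,0.08],
  [0,0,0,-0.1055,0,-0.04,0.08],
  [0,0,0,-0.1055,0,-0.055,0.08],
  [0,0,0,-0.1055,0,-0.068,0.08],
  [0,0,0,-0.1055,0,-0.078,0.08],
  [0,0,0,-0.1055,0,-0.086,0.08],
  [0,0,0,-0.1055,0,-0.086,0.08],
])

```text
clock: 6.47
tcp_pos: [0.4771, -0.0956, 0.1125]
tool_rot: [[1.0, 0.001, -0.003], [0.001, -1.0, 0.001], [-0.003, -0.001, -1.0]]
ft_force: [-0.4, -0.5, -0.1]
opening: 0.855
grip_force: 0.0
```

Emit:
drive_tool([
  [0,0,0,0,0,0,0.07],
  [0,0,0,0,0,0,0.065],
  [0,0,0,0,0,0,0.06],
  [0,0,0,0,0,0,0.056],
  [0,0,0,0,0,0,0.053],
  [0,0,0,0,0,0,0.05],
  [0,0,0,0,0,0,0.045],
  [0,0,0,0,0,0,0.04],
  [0,0,0,0,0,0,0.04],
  [0,0,0,0,0,0,0.04],
], force=15)

```text
clock: 7.3
tcp_pos: [0.4782, -0.0963, 0.1149]
tool_rot: [[1.0, 0.001, 0.001], [0.001, -1.0, -0.001], [0.001, 0.001, -1.0]]
ft_force: [-1.0, -0.5, 4.3]
opening: 0.528
grip_force: 15.0
```

```bash
python3 - <<'E'
from h import *
s=robot.sense(); print(s['tcp_pos'],s['ft_force'],s['opening']*94,s['grip_force'])
c=cam('side'); cv2.imwrite('pics/s4.png',cv2.resize(c['frame'][130:230,190:290],(500,500))[:,:,::-1])
E
```

```text
[ 0.47820821 -0.09630736  0.11493003] [-0.97171593 -0.5239149   4.27802954] 49.596237343057894 15.000958442687988
```

View pics/s4.png

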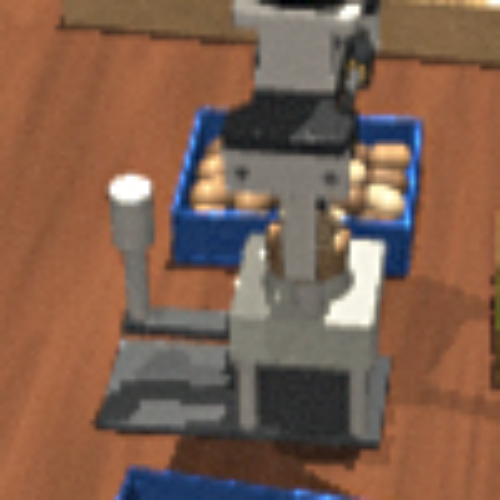

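The cast is held squarely across its diameter (49.6 mm). I'll lift it and carry it to the bin.

Emit:
drive_tool([
  [0,0,0,0,0,0,0.04],
  [0,0,0,0,0,0.005,0.04],
  [0,0,0,0,0,0.015,0.04],
  [0,0,0,0,0,0.03,0.04],
  [0,0,0,0,0,0.045,0.04],
  [0,0,0,0,0.01,0.05,0.04],
  [0,0,0,0,0.03,0.05,0.04],
  [0,0,0,0,0.055,0.05,0.04],
  [0,0,0,0.005,0.08,0.05,0.04],
  [0,0,0,0.01,0.105,0.05,0.04],
  [0,0,0,0.013,0.13,0.05,0.04],
  [0,0,0,0.013,0.155,0.05,0.04],
], force=25)

```text
clock: 8.35
tcp_pos: [0.4908, 0.0612, 0.1643]
tool_rot: [[1.0, 0.001, -0.0], [0.001, -1.0, 0.001], [-0.0, -0.001, -1.0]]
ft_force: [0.8, -0.2, -1.3]
opening: 0.527
grip_force: 25.0
```

Emit:
drive_tool([
  [0,0,0,0,0.018,0,0.04],
  [0,0,0,0,0.03,0,0.04],
  [0,0,0,0,0.034,0,0.04],
  [0,0,0,0,0.034,0,0.04],
  [0,0,0,0,0.034,0,0.04],
])

```text
clock: 8.77
tcp_pos: [0.4907, 0.0927, 0.1644]
tool_rot: [[1.0, 0.001, -0.0], [0.001, -1.0, -0.001], [-0.0, 0.001, -1.0]]
ft_force: [-0.6, -0.4, -0.0]
opening: 0.527
grip_force: 25.0
```

```bash
python3 - <<'E'
from h import *
s=robot.sense(); print(s['tcp_pos'],s['ft_force'],s['opening']*94,s['grip_force'])
c=cam('side'); cv2.imwrite('pics/s5.png',cv2.resize(c['frame'][150:290,180:320],(600,600))[:,:,::-1])
E
```

```text
[0.49073366 0.09267537 0.16440061] [-0.64452074 -0.4182647  -0.00738582] 49.559261963805476 24.999617636203766
```

View pics/s5.png

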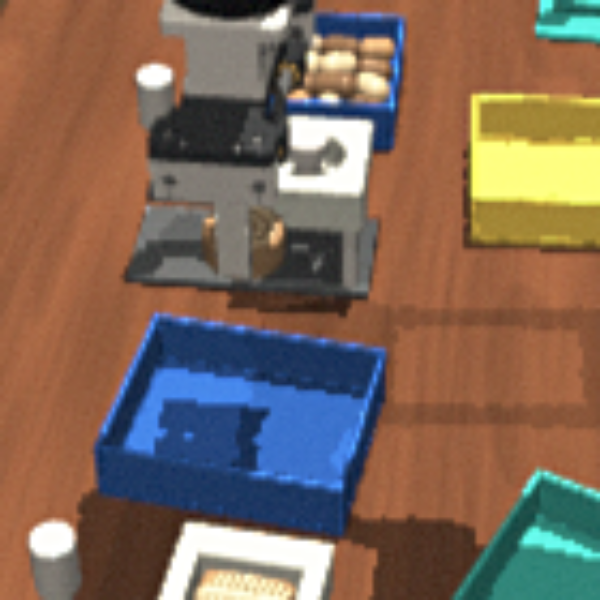

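The cast is over the bin at crop pixel (245,240), but its attitude is unclear, so I'll zoom in.

```bash
python3 - <<'E'
from h import *
c=cam('side'); cv2.imwrite('pics/s6.png',cv2.resize(c['frame'][180:225,215:260],(600,600),interpolation=cv2.INTER_CUBIC)[:,:,::-1])
h=cv2.cvtColor(c['frame'],cv2.COLOR_RGB2HSV)
for v in range(192,220,2): print(v,[round(float(z),3) if z>0 else None for z in [pt(c,u,v)[2] for u in (228,229,230,240,241,243,245)]],[round(float(pt(c,u,v)[1]),3) for u in (229,241,244)])
E
```

```text
192 [0.276, 0.277, 0.278, 0.281, 0.279, 0.279, 0.098] [0.173, 0.172, 0.171]
194 [0.271, 0.274, 0.27, 0.274, 0.273, 0.274, 0.097] [0.175, 0.172, 0.173]
196 [0.264, 0.266, 0.266, 0.264, 0.266, 0.267, 0.087] [0.173, 0.17, 0.173]
198 [0.008, 0.001, 0.225, 0.184, 0.182, 0.084, 0.078] [-0.149, 0.072, -0.055]
200 [0.183, 0.181, 0.219, 0.184, 0.182, 0.183, 0.07] [0.083, 0.081, 0.079]
202 [0.183, 0.18, 0.212, 0.182, 0.183, 0.18, 0.179] [0.09, 0.09, 0.087]
204 [0.181, 0.181, 0.205, 0.182, 0.183, 0.181, 0.183] [0.1, 0.098, 0.097]
206 [0.179, 0.179, 0.199, 0.182, 0.183, 0.181, 0.177] [0.105, 0.106, 0.105]
208 [0.173, 0.179, 0.181, 0.181, 0.184, 0.174, 0.171] [0.113, 0.114, 0.106]
210 [0.169, 0.171, 0.174, 0.177, 0.172, 0.171, 0.166] [0.111, 0.109, 0.103]
212 [0.008, 0.164, 0.165, 0.166, 0.17, 0.163, 0.006] [0.11, 0.114, -0.073]
214 [0.012, 0.012, 0.009, 0.014, 0.01, 0.012, 0.01] [-0.057, -0.064, -0.064]
216 [0.003, 0.008, 0.009, 0.01, 0.005, 0.009, 0.006] [-0.053, -0.06, -0.057]
218 [0.005, 0.002, 0.005, 0.002, 0.002, 0.005, None] [-0.05, -0.055, -0.061]
```

View pics/s6.png

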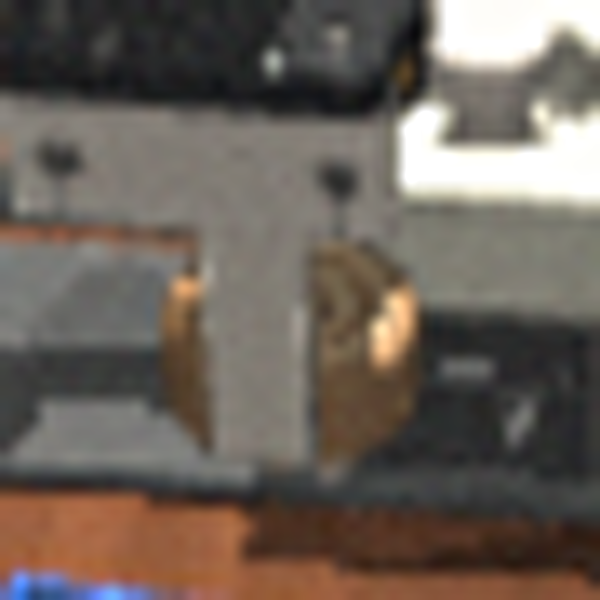

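The depth readings on top are 0.182 on both sides of the finger, so the cast is level; the darkness is just shadow. I'll lower it.

Emit:
drive_tool([
  [0,0,0,0,0,-0.01,0.04],
  [0,0,0,0,0,-0.03,0.04],
  [0,0,0,0,0,-0.05,0.04],
  [0,0,0,0,0,-0.07,0.04],
  [0,0,0,0,0,-0.09,0.04],
  [0,0,0,0,0,-0.11,0.04],
  [0,0,0,0,0,-0.125,0.04],
  [0,0,0,0,0,-0.135,0.04],
  [0,0,0,0,0,-0.142,0.04],
  [0,0,0,0,0,-0.147,0.04],
  [0,0,0,0,0,-0.15,0.04],
  [0,0,0,0,0,-0.15,0.04],
])

```text
clock: 9.87
tcp_pos: [0.4908, 0.0927, 0.0141]
tool_rot: [[1.0, 0.0, -0.001], [0.0, -1.0, -0.0], [-0.001, 0.0, -1.0]]
ft_force: [-0.6, 0.3, -0.3]
opening: 0.525
grip_force: 25.0
```

Emit:
drive_tool([
  [0,0,0,0,0,-0.001,0.04],
  [0,0,0,0,0,-0.002,0.04],
  [0,0,0,0,0,-0.003,0.04],
  [0,0,0,0,0,-0.004,0.04],
  [0,0,0,0,0,-0.005,0.04],
  [0,0,0,0,0,-0.005,0.04],
])

```text
clock: 10.37
tcp_pos: [0.4908, 0.0931, 0.0095]
tool_rot: [[1.0, 0.001, -0.0], [0.001, -1.0, -0.0], [-0.0, 0.0, -1.0]]
ft_force: [-0.4, -0.2, -1.1]
opening: 0.526
grip_force: 25.0
```

Emit:
drive_tool([
  [0,0,0,0,0,-0.0005,0.04],
  [0,0,0,0,0,-0.001,0.04],
  [0,0,0,0,0,-0.0015,0.04],
  [0,0,0,0,0,-0.0015,0.04],
])

```text
clock: 10.7
tcp_pos: [0.4909, 0.093, 0.0082]
tool_rot: [[1.0, 0.001, 0.0], [0.001, -1.0, -0.0], [0.0, 0.0, -1.0]]
ft_force: [-0.9, 0.3, 1.9]
opening: 0.527
grip_force: 25.0
```

Contact is near (about 2 N). I'll release and rise.

Emit:
drive_tool([
  [0,0,0,0,0,0,0.052],
  [0,0,0,0,0,0,0.056],
  [0,0,0,0,0,0,0.062],
  [0,0,0,0,0,0,0.068],
  [0,0,0,0,0,0,0.07],
  [0,0,0,0,0,0.01,0.07],
  [0,0,0,0,0,0.03,0.07],
  [0,0,0,0,0,0.06,0.07],
  [0,0,0,0,0,0.095,0.07],
  [0,0,0,0,0,0.13,0.07],
  [0,0,0,0,0,0.15,0.07],
  [0,0,0,0,0,0.15,0.07],
])

```text
clock: 11.7
tcp_pos: [0.4944, 0.0932, 0.1628]
tool_rot: [[1.0, 0.001, 0.01], [0.001, -1.0, 0.0], [0.01, -0.0, -1.0]]
ft_force: [0.6, 0.2, 0.8]
opening: 0.742
grip_force: 0.0
```

```bash
python3 - <<'E'
from h import *
s=robot.sense(); print(s['tcp_pos'],s['ft_force'],s['opening']*94,s['grip_force'])
c=cam('side'); cv2.imwrite('pics/s7.png',cv2.resize(c['frame'][190:290,190:290],(500,500))[:,:,::-1])
E
```

```text
[0.49435558 0.09324009 0.16283281] [0.58183023 0.16460863 0.76599097] 69.77266536816326 0.0
```

View pics/s7.png

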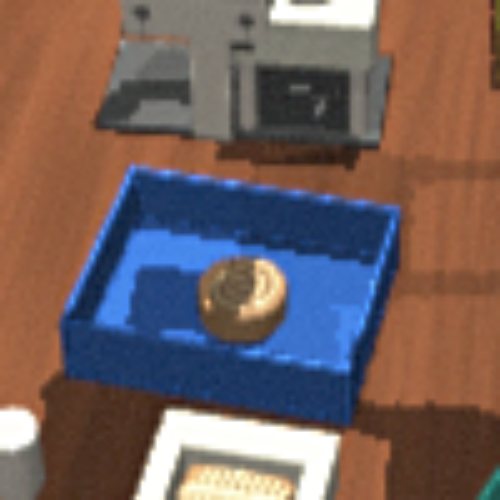

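The cast lies flat, spiral up, near the middle of the blue bin at crop pixel (243,298), and the gripper is clear. I'll hand it in.

```bash
python3 -c "
from plant import robot
print(robot.finish_job())"
```

```text
the job is handed in; nothing more can be done
None
```

I handed the job in: the knockout stayed up after its lift of about 39.8 mm, and the last picture shows the ammonite cast flat, spiral up and released near the middle of the empty blue bin (no verdict was returned).

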